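# Fetch the abrasive block and shut the stayed tool case

### The arm

A 6-joint arm with a two-finger parallel gripper is mounted at the origin on a cart in front of the work surface, level with it; the furniture and walls round the work are solid. World frame = base frame: x ahead of the robot, y to its left, z up, the work surface at z = 0. Lengths are in m, angles in degrees, forces in N, time in s.
With the tool pointing down it reaches from about 0.225 to 0.725 m from the base axis. Payload 3.1 kg.
Tool frame: the origin (TCP) lies midway between the tips of the shut fingers; the grasp point (between the pads) lies 19 mm behind it; z points along the fingers, y is the line along which they close (so a half turn about z gives the same grasp; the last joint's range is limited). The gripper opens to 85 mm and grips with 20 to 120 N. Pads are 22 mm wide; open, the fingers measure 114 mm over their backs; the gripper's body (76 mm by 85 mm) begins 54 mm behind the grasp point. The pads swing forward as they close: fully open they stand 13 mm farther back than shut.
Start: joints at [67.907, 2.75, 5.684, 92.934, 0, 82.678], TCP at [0.134, 0.508, 0.231] pointing down, gripper open.
Joint ranges: [-166.93, 166.93], [-56.73, 111.36], [-69.38, 81.34], [-121.58, 131.49], [-85.45, 84.26], [-180, 180]. Speed limits (degrees/s): [159.86, 159.86, 180, 180, 180, 180].

### API

Orientations are given as [roll, pitch, yaw] about the fixed x, y, z axes, in that order (R = Rz(yaw) Ry(pitch) Rx(roll)).
In Python, from cell import r gives the robot as it stands.
- The arm moves only by the tool move_arm, never from a script. Its argument "series" is a list of rows, each an object with "slide": the shift along the tool's x, y, z each as a share of 1000 mm, from -1 to 1, a list of three; "rotation": the turn, a rotation vector about the tool's x, y, z each as a share of 0.1 rad, from -1 to 1, a list of three. A call has 1 to 12 rows; each row shifts and turns the commanded pose from where the row before left it, along the tool's axes as they then stand; what a row does not reach is not made up. A row lasts 1/12 s, in which the tool goes at most 41.7 mm and 7.16 degrees, less where a joint would pass 70% of its speed; a pose out of reach is approached as far as the arm can. A call with a number of a shift or a turn outside -1 to 1 is refused whole. A call with a gripper value outside its range is refused whole. "hand" is the closure, from -1 (fully open) to 1 (shut), set as the call begins (left out, the last holds). The fingers move at their own pace and stop on an object; "squeeze" is the grip in N (left out, the last holds). Time passes only in rows, so rows that do not move let the fingers close. It gives the time, the measured TCP pose, the force, the opening and the grip force at its end, in the units of the state.
- r.observe(): the state, without advancing time (a new reading comes with each control period).
- r.get_image(name): name is "side" or "top" or "wrist"; returns a dict with "img" (384x512x3 uint8, blue, green, red), "K" (3x3 intrinsics, pixels), "camera_from_world" (4x4, takes a point from world to camera coordinates). Camera axes: x right, y down, z forward; pixel columns grow to the right and rows downward; lengths in m; the calibration is good to about 2 mm. A picture is of the moment at which its call begins. There is no depth.
- r.finish_job(): hands the job in; it is judged then, once.
The state is a dict: "t": time; "joint_positions": joint angles; "joint_velocities": joint speeds; "joint_efforts": joint torques, N m; "position": TCP position; "eef_rot": TCP orientation; "wrist_force": force on the tool from outside, world axes, zero at the start; "ft_torque": the same for the moment, N m; "width": finger opening in m; "grip_force": force on a finger pad.
Only numpy, scipy, OpenCV 4.12 (cv2) and the standard library are available. Lean on these libraries where they do the work, as an engineer would, in place of code of your own. Each camera call takes 0.05 s, during which the arm holds its last target. There are 200 camera calls.

### The job

Take the abrasive block out of the open tool case and lay it on the bare bench to the right of the case. Then free the lid's locked stay - ease the lid back so that the catch pin leaves the stay's notch - lift the stay and fold it down forward, and shut the lid fully and gently. Leave the other tools in their places.

Things in the scene. Friction and masses are not known exactly. Their poses are not given: they have to be found in the camera images.
- case: grey steel tool case fixed on the bench, open at the top: 236 mm deep (x), 310 wide (y), rim 80 above the bench, walls 4, inner floor 7 above the bench. Origin: on the bench under its centre. x points away from the robot to the hinge side, y left, z up. Its lid stands open and leans forward over the rear half: what lies there is reached from the front with the tool tilted
- lid (a joint): angle of the lid, rad: 0 shut, grows as it opens. Stiff hinge: it stays where left; moving it takes about 0.6 N m, plus or minus its weight (0.25 to 0.5 kg). It starts near 1.09 with its catch pin in the stay's notch, which bars it from closing below 1.08. It can be pushed back to a firm stop at 1.25; only when opened past about 1.20 is the stay free to be lifted
- lid_hinge (a point): middle of the lid's hinge line, on the case's back rim: 118 mm behind the case's centre, 80 mm above the bench. The hinge line runs along the case's y. Its axes are those of the case
- lid_edge (a point): middle of the lid's free front edge, at half its thickness, 236 mm from the hinge line. The lid is a flat plate 310 mm wide, 8 thick; shut, its underside is level with the hinge line. Three flat ribs 1.5 mm high outside. Underside bare except for the catch pin's bracket in the middle (44 mm wide, 41 to 67 mm from the hinge, 37 mm tall)
- stay (a joint): angle of the stay, rad: 0 locked, leaning back up at 58 degrees to the level, from its pivot to the lid's 8 mm cross pin (98 mm from the pivot). Grows as it is lifted up and forward; 0.56 is upright, then it falls forward by its own weight to 2.13, lying level in the case. With the pin in its notch a 6 mm lip on the hinge side locks it at 0. The lid cannot shut on a standing stay
- stay_pivot (a point): pivot of the stay, in the middle of the case's width, 13 mm behind the case's centre, 30 mm above the bench. The stay turns in the case's x-z plane
- stay_grip (a point): ribbed grip on the stay, 62 mm from its pivot, on the bar's centre line. The bar is steel, 11 mm wide (along the case's y), 10 mm thick, 100 mm long, 80 g, and swings easily; there are 45 mm free on both sides
- abrasive_block: plain dark rubber abrasive block 30 x 62 x 16 mm (its x, y, z), about 40 g, lying flat on the case's floor in the left or the right half, its long side within about 0.25 rad of the case's x. Origin: centre of its underside
- brass_blank: brass stock piece 32 x 50 x 10 mm lying in the other half of the case; leave it there. Origin: centre of its underside
- pliers: small pliers 47 x 129 x 9 mm, lying across the front of the case floor; leave them there. Origin: centre of its underside
- pin_vice: pin vice 10 x 90 x 10 mm on the bench to the right; leave it. Origin: centre of its underside
- loupe: black eye loupe 41 mm across, 38 mm high, standing on the bench to the right; leave it. Origin: centre of its underside
- clear_bench (a point): middle of a clear patch of bench, 120 mm across, to the right of the case and in front of the vice: a good place for the block

How it is judged (in metres and radians):
On the way, in this order (a step that is already met when the one before it is completed fails the run):
1. the abrasive block lies on the bench to the right of the case, let go (y of abrasive_block in the frame of case below -0.165 m and height (world z) of abrasive_block between -0.01 and 0.034 m and contact force between the fingers and abrasive_block below 0.1 N and linear speed of abrasive_block below 0.03 m/s), for 0.2 s.
2. the stay has been lifted out and folded down forward (value of joint stay above 1.95 rad), for 0.2 s.
3. the lid is shut (value of joint lid below 0.035 rad), for 0.2 s.
At the end, for the whole second after the job is handed in: The lid is shut (within 0.035 rad, 8 mm at its edge), the stay lies folded forward in the case (past 1.95 rad), the abrasive block rests on the bench to the right of the case (its centre at least 165 mm to the right of the case's middle, not on top of anything) (value of joint lid below 0.035 rad and value of joint stay above 1.95 rad and y of abrasive_block in the frame of case below -0.165 m and height (world z) of abrasive_block between -0.01 and 0.034 m and linear speed of abrasive_block below 0.03 m/s); the robot touches nothing.
It fails at once if the lid is slammed (closing faster than 2 rad/s) (velocity of joint lid below -2 rad/s).
It fails at once if the brass piece or the pliers are moved by more than 40 mm, or the pin vice or loupe by more than 25 mm (distance of any of brass_blank, pliers from where it was at the start of the episode above 0.04 m or distance of any of pin_vice, loupe from where it was at the start of the episode above 0.025 m).
It also fails if it takes over 66 s, if anything falls off the work surface, if the arm or the gripper's body presses on something with over 40 N, if the wrist force passes 120 N, or if a joint passes its speed limit or range.

## Working session

There is one attempt and no reset: what is moved stays moved. The work goes in short steps, Python scripts to look and compute and a tool call to move; the robot and the scene stay as the last step left them, time stands still between calls to the robot, and variables do not carry over. Pictures are saved under pics/ and viewed, at most 12 in all, crops included, and the job is handed in when it is done.

Besides the shell and the picture viewer there is one more tool, called after "Request:" as name(argument=value, ...), one argument or row to a line, values as JSON. move_arm: Moves the arm, as the interface text tells. Its arguments: {"type":"object","properties":{"series":{"type":"array"},"hand":{"type":"number"},"squeeze":{"type":"number"}},"required":["series"]}

```bash
ls; mkdir -p pics
python3 - <<'E'
from cell import r
import cv2,numpy as np
s=r.observe();print({k:s[k] for k in('t','position','eef_rot','width')})
a=[]
for n in('side','top','wrist'):
    d=r.get_image(n);np.savez(f'pics/{n}0.npz',**d);a.append(d['img']);print(n,d['K'].tolist(),np.round(d['camera_from_world'],3).tolist())
    cv2.imwrite(f'pics/{n}0.png',d['img'])
E
```

```text
pics
{'t': 0.0, 'position': array([0.13361882, 0.50706621, 0.23011662]), 'eef_rot': array([-1.79865671e+02, -1.71837395e-02,  1.65230170e+02]), 'width': 0.08515535157857519}
side [[469.14114694411114, 0.0, 258.8524590632459], [0.0, 469.14114694411114, 190.82302060609095], [0.0, 0.0, 1.0]] [[0.926, -0.378, 0.001, -0.437], [-0.161, -0.398, -0.903, 0.132], [0.342, 0.836, -0.429, 1.258], [0.0, 0.0, 0.0, 1.0]]
top [[361.895681337058, 0.0, 254.31307437532433], [0.0, 361.895681337058, 190.63616672593562], [0.0, 0.0, 1.0]] [[-0.014, -1.0, -0.001, -0.028], [-0.987, 0.014, -0.16, 0.485], [0.16, -0.002, -0.987, 0.956], [0.0, 0.0, 0.0, 1.0]]
wrist [[316.67809396938964, 0.0, 252.6125039246433], [0.0, 316.67809396938964, 188.94923290239439], [0.0, 0.0, 1.0]] [[0.255, 0.967, -0.003, -0.524], [0.926, -0.243, 0.29, -0.038], [0.28, -0.077, -0.957, 0.38], [0.0, 0.0, 0.0, 1.0]]
```

View pics/top0.png

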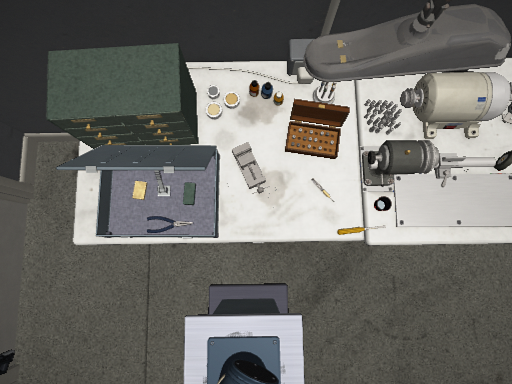

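View pics/side0.png

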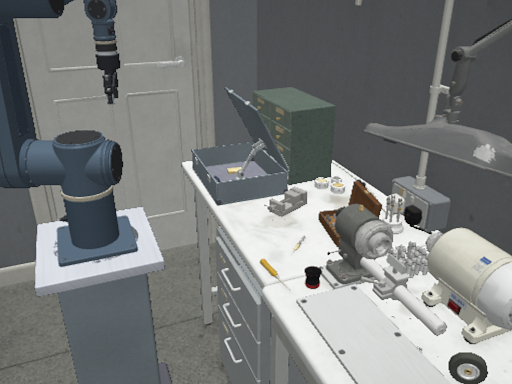

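Top view: case spans columns 97–218 and rows 145–237. The dark-green block is at (189,191), brass at (139,189), stay near (160,183), pliers at (170,225), vice at (248,168), pin vice at (322,189) and loupe at (383,204). The side view shows the lid leaning and the stay at (250,158).

```bash
cat > h.py <<'E'
import numpy as np,cv2
def load(n): return dict(np.load(f'pics/{n}.npz'))
def proj(d,P):
    P=np.atleast_2d(P);q=(d['camera_from_world'][:3,:3]@P.T).T+d['camera_from_world'][:3,3]
    q=(d['K']@q.T).T;return q[:,:2]/q[:,2:]
def ray(d,uv):
    R=d['camera_from_world'][:3,:3];t=d['camera_from_world'][:3,3]
    return -R.T@t,R.T@np.linalg.inv(d['K'])@np.array([uv[0],uv[1],1.])
def onz(d,uv,z):
    o,v=ray(d,uv);return o+v*(z-o[2])/v[2]
E
python3 - <<'E'
from h import *
d=load('top0')
c=d['img'][135:245,50:300]
cv2.imwrite('pics/topc.png',cv2.resize(c,None,fx=3.2,fy=3.2,interpolation=cv2.INTER_CUBIC))
for n,uv,z in [('FR',(219,237),.08),('FL',(97,238),.08),('blk',(189,191),.023),('brass',(139,189),.017),('pl',(170,225),.016),('vice',(248,168),0.02),('pv',(322,189),.01),('loupe',(383,204),.038),('clear',(255,215),0)]: print(n,onz(d,uv,z).round(3))
E
```

```text
FR [0.358 0.058 0.08 ]
FL [0.36  0.373 0.08 ]
blk [0.489 0.148 0.023]
brass [0.497 0.289 0.017]
pl [0.395 0.2   0.016]
vice [ 0.553 -0.018  0.02 ]
pv [ 0.491 -0.227  0.01 ]
loupe [ 0.443 -0.387  0.038]
clear [ 0.421 -0.036  0.   ]
```

View pics/topc.png

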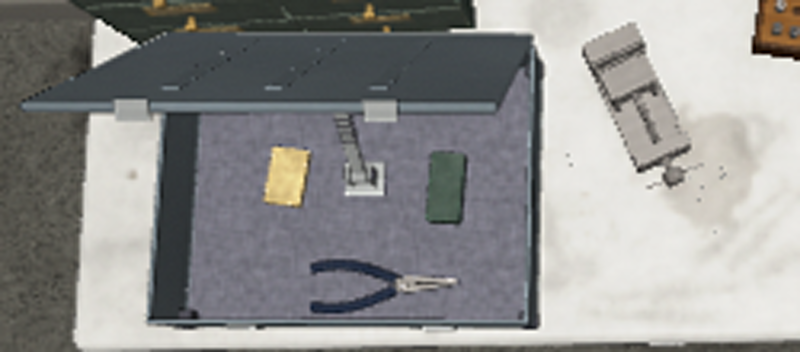

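The crop shows block corners at crop px (430,152),(466,152),(461,224),(426,222), brass at (287,176), stay base at (363,180), lid edge at row 105 (cols 22–497), and front rim at row 326 (cols 149–538).

Run:
```python
from h import *
d=load('top0')
f=lambda u,v:(50+u/3.2-.34,135+v/3.2-.34)
hsv=cv2.cvtColor(d['img'],cv2.COLOR_BGR2HSV)
def blob(lo,hi,box,z,n):
    m=cv2.inRange(hsv,np.array(lo),np.array(hi));k=np.zeros_like(m);x0,y0,x1,y1=box;k[y0:y1,x0:x1]=m[y0:y1,x0:x1]
    c=max(cv2.findContours(k,cv2.RETR_EXTERNAL,cv2.CHAIN_APPROX_NONE)[0],key=cv2.contourArea)
    P=np.array([onz(d,p[0],z)[:2] for p in c]).astype(np.float32)*1000
    print(n,cv2.minAreaRect(P),cv2.contourArea(c))
blob((50,60,20),(95,255,120),(175,170,205,215),.023,'block')
blob((15,80,80),(35,255,255),(125,170,155,210),.017,'brass')
for n,uv,z in [('FR',f(538,326),.08),('FL',f(149,326),.08),('Rback',f(543,66),.08),('stay base',f(363,195),.007)]:print(n,onz(d,uv,z).round(4))
C=np.array([.478,.2155,0])
for th in(1.09,):
    for y in(-.155,.155): print('lid edge pred',proj(d,C+[.118-.236*np.cos(th)+.004*np.sin(th),y,.08+.236*np.sin(th)+.004*np.cos(th)]),'obs',f(497,106),f(22,106))
s=load('side0')
print('side pred corners FR,FL,BR,lidR,grip',proj(s,[C+v for v in([-.118,-.155,.08],[-.118,.155,.08],[.118,-.155,.08],[.009,-.155,.291],[.046,0,.083])]).round(1))
cv2.imwrite('pics/sidec.png',cv2.resize(s['img'][80:210,180:350],None,fx=4.5,fy=4.5,interpolation=cv2.INTER_CUBIC))
```

```text
block ((451.83807373046875, 140.03843688964844), (2.7794764041900635, 0.0), -90.80021667480469) 0.0
brass ((495.1736145019531, 288.2276611328125), (33.477935791015625, 50.25695037841797), 82.05467987060547) 176.5
FR [0.359  0.0611 0.08  ]
FL [0.3634 0.3751 0.08  ]
Rback [0.575  0.0574 0.08  ]
stay base [0.479  0.2237 0.007 ]
lid edge pred [[207.9693063 168.8580071]] obs (204.9725, 167.785) (56.535, 167.785)
lid edge pred [[ 57.75538523 170.91531852]] obs (204.9725, 167.785) (56.535, 167.785)
side pred corners FR,FL,BR,lidR,grip [[216.3 183.3]
 [189.8 149.5]
 [288.  171.6]
 [255.8 109.7]
 [248.9 157.2]]
```

View pics/sidec.png

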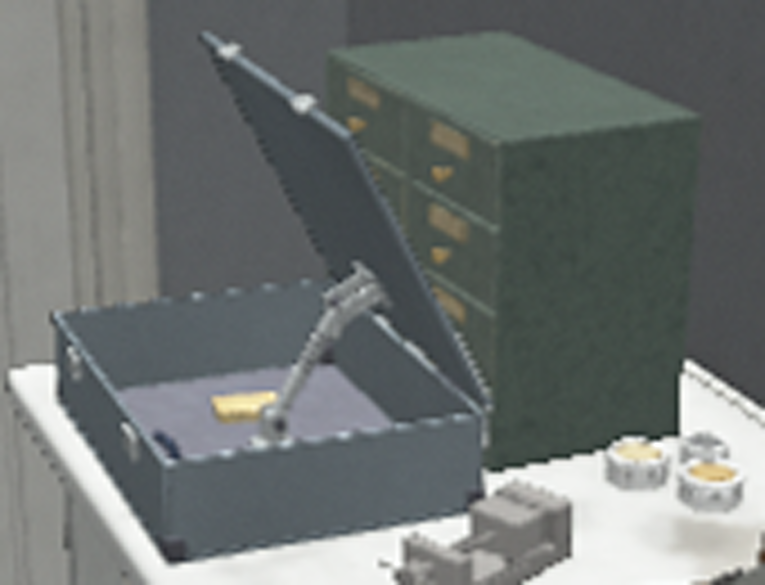

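Side crop: front-right rim corner at px (218.2,183.3), front-left (192.2,150.0), back-right (288.4,171.6), lid edge right (257.3,108.9). I'll fit x, y and yaw across both views.

Run:
```python
from h import *
from scipy.optimize import least_squares as LS
T,S=load('top0'),load('side0')
f=lambda u,v:(50+u/3.2-.34,135+v/3.2-.34)
g=lambda u,v:(180+u/4.5-.39,80+v/4.5-.39)
FR,FL,BR=[-.118,-.155,.08],[-.118,.155,.08],[.118,-.155,.08]
def lid(a,y):return [.118-.236*np.cos(a)+.004*np.sin(a),y,.08+.236*np.sin(a)+.004*np.cos(a)]
def W(p,L):
    c,s=np.cos(p[2]),np.sin(p[2]);L=np.array(L);return np.array([p[0]+c*L[0]-s*L[1],p[1]+s*L[0]+c*L[1],L[2]])
def res(p):
    o=[(T,FR,f(538,326)),(T,FL,f(149,326)),(S,FR,g(172,465)),(S,FL,g(55,315)),(S,BR,g(488,412)),(T,lid(p[3],-.155),f(497,104)),(T,lid(p[3],.155),f(22,104)),(S,lid(p[3],-.155),g(348,130))]
    return np.concatenate([proj(d,W(p,L))[0]-uv for d,L,uv in o])
q=LS(res,[.478,.216,-.015,1.09]);print(q.x.round(4),res(q.x).round(1))
p=q.x
print('hinge',W(p,[.118,0,.08]),'pivot',W(p,[.013,0,.03]),'grip',W(p,[.013+.062*np.cos(np.radians(58)),0,.03+.062*np.sin(np.radians(58))]))
print(proj(T,W(p,[.013,0,.03])))
print(T['img'][185:200:7,187:192])
c=np.array([f(*x) for x in((430,152),(466,152),(461,224),(426,222))])
P=np.array([onz(T,x,.023)[:2] for x in c]).astype(np.float32);print('block',P,cv2.minAreaRect(P*1000))
m=((T['img'].max(2)<95)&(T['img'][:,:,1]>T['img'][:,:,2].astype(int)+12)&(T['img'][:,:,1]>=T['img'][:,:,0].astype(int)+4)).astype(np.uint8);k=m*0;k[175:210,178:200]=m[175:210,178:200]
ct=max(cv2.findContours(k,0,1)[0],key=cv2.contourArea);Q=np.array([onz(T,x[0],.023)[:2] for x in ct]).astype(np.float32)*1000;print(cv2.minAreaRect(Q))
print('clear',onz(T,(255,215),0))
```

```text
[ 0.4812  0.2186 -0.0091  1.0997] [-1.4 -1.1  0.2 -0.5 -1.4 -0.3 -1.1 -0.7  0.1  0.1  1.5 -0.2 -0.2  0.5
  0.7  0.3]
hinge [0.59917613 0.21750743 0.08      ] pivot [0.49418052 0.21846738 0.03      ] grip [0.52703414 0.218167   0.08257898]
[[163.04646725 188.94828346]]
[[[80 93 75]
  [80 91 74]
  [78 90 73]
  [82 93 78]
  [87 99 83]]

 [[87 97 81]
  [88 98 82]
  [86 97 81]
  [86 97 80]
  [86 97 82]]

 [[87 97 81]
  [87 99 81]
  [85 98 81]
  [85 98 81]
  [83 95 79]]]
block [[0.51387674 0.16184886]
 [0.5134349  0.13027516]
 [0.44990465 0.13383779]
 [0.45207822 0.1642577 ]] ((482.55303955078125, 147.80618286132812), (31.54891014099121, 63.63002014160156), 86.79035186767578)
((504.19549560546875, 151.40936279296875), (17.377994537353516, 13.119986534118652), 12.022810935974121)
clear [ 0.42090523 -0.03605029  0.        ]
```

```bash
cat >> h.py <<'E'
from scipy.spatial.transform import Rotation as Ro
from scipy.linalg import logm
import sys
def tgt(x,y,z,tilt,yaw=0):
    t=np.radians(tilt);c,s=np.cos(t),np.sin(t)
    M=np.eye(4);M[:3,:3]=Ro.from_euler('z',yaw,degrees=True).as_matrix()@np.array([[-c,0,s],[0,1,0],[-s,0,-c]]);M[:3,3]=x,y,z;return M
def delta(A,B,n):
    L=logm(np.linalg.inv(A)@B).real/n
    return L[:3,3].round(4).tolist(),(10*np.array([L[2,1],L[0,2],L[1,0]])).round(3).tolist()
def cur():
    from cell import r
    s=r.observe();M=np.eye(4);M[:3,:3]=Ro.from_euler('xyz',s['eef_rot'],degrees=True).as_matrix();M[:3,3]=s['position']
    print('t',round(s['t'],2),'pos',np.round(s['position'],4),'tiltdir',M[:3,2].round(3),'F',np.round(s['wrist_force'],1),'w',round(s['width'],4),'grip',s['grip_force'],'j',np.round(s['joint_positions']))
    return M
def plan(*steps):
    A=cur()
    for *p,n in steps:
        B=tgt(*p);print(p,'x',n,delta(A,B,n));A=B
E
python3 -c "
from h import *
plan((.40,.148,.20,30,-3,12),(.465,.148,.06,30,-3,4),(.478,.148,.014,30,-3,4))"
```

```text
t 0.15 pos [0.1337 0.5072 0.2304] tiltdir [-0.001 -0.002 -1.   ] F [-0.2 -0.5  0.1] w 0.0855 grip 0.0 j [68.  3.  6. 93. -0. 83.]
[0.4, 0.148, 0.2, 30, -3] x 12 ([-0.0254, -0.0262, 0.0092], [-0.046, -0.435, -0.167])
[0.465, 0.148, 0.06, 30, -3] x 4 ([0.0034, 0.0009, 0.0384], [0.0, -0.0, 0.0])
[0.478, 0.148, 0.014, 30, -3] x 4 ([0.0029, 0.0002, 0.0116], [0.0, -0.0, 0.0])
```

Request:
move_arm(
  series=[
    {"slide": [-0.0254,-0.0262,0.0092],"rotation": [-0.046,-0.435,-0.167]},
    {"slide": [-0.0254,-0.0262,0.0092],"rotation": [-0.046,-0.435,-0.167]},
    {"slide": [-0.0254,-0.0262,0.0092],"rotation": [-0.046,-0.435,-0.167]},
    {"slide": [-0.0254,-0.0262,0.0092],"rotation": [-0.046,-0.435,-0.167]},
    {"slide": [-0.0254,-0.0262,0.0092],"rotation": [-0.046,-0.435,-0.167]},
    {"slide": [-0.0254,-0.0262,0.0092],"rotation": [-0.046,-0.435,-0.167]},
    {"slide": [-0.0254,-0.0262,0.0092],"rotation": [-0.046,-0.435,-0.167]},
    {"slide": [-0.0254,-0.0262,0.0092],"rotation": [-0.046,-0.435,-0.167]},
    {"slide": [-0.0254,-0.0262,0.0092],"rotation": [-0.046,-0.435,-0.167]},
    {"slide": [-0.0254,-0.0262,0.0092],"rotation": [-0.046,-0.435,-0.167]},
    {"slide": [-0.0254,-0.0262,0.0092],"rotation": [-0.046,-0.435,-0.167]},
    {"slide": [-0.0254,-0.0262,0.0092],"rotation": [-0.046,-0.435,-0.167]},
  ],
  hand=-0.3,
  squeeze=40,
)

```text
t: 1.15
position: [0.397, 0.1454, 0.1934]
eef_rot: [180.0, 30.1, 177.1]
wrist_force: [1.2, 0.9, -0.4]
width: 0.0554
grip_force: 0.0
```

```bash
python3 -c "
from h import *
from cell import r
plan((.40,.148,.20,30,-3,2),(.465,.148,.06,30,-3,4),(.478,.148,.014,30,-3,4))
d=r.get_image('wrist');np.savez('pics/w1.npz',**d);cv2.imwrite('pics/w1.png',d['img'])
c=[onz(d,(u,v),.023).round(3) for u,v in((252,189),)];print(c)
print('proj block centre, pivot, clear',proj(d,[[.4825,.148,.023],[.494,.2185,.03],[.42,-.03,0]]))
"
```

```text
t 1.15 pos [0.397  0.1454 0.1934] tiltdir [ 0.501 -0.025 -0.865] F [ 1.2  0.9 -0.4] w 0.0554 grip 0.0 j [ 19. -46. -40.  67. -11.  19.]
[0.4, 0.148, 0.2, 30, -3] x 2 ([-0.0029, 0.0014, -0.0021], [0.006, 0.011, 0.007])
[0.465, 0.148, 0.06, 30, -3] x 4 ([0.0034, 0.0009, 0.0384], [0.0, -0.0, 0.0])
[0.478, 0.148, 0.014, 30, -3] x 4 ([0.0029, 0.0002, 0.0116], [0.0, -0.0, 0.0])
[array([0.537, 0.138, 0.023])]
proj block centre, pivot, clear [[259.1429783  153.4963849 ]
 [325.68110526 163.51062609]
 [ 76.83490611  96.9287802 ]]
```

View pics/w1.png

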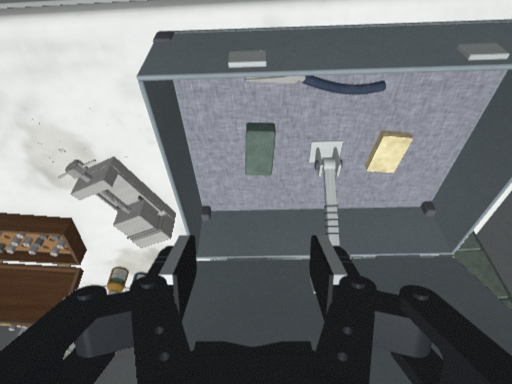

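The wrist view shows the block's top face centred near (260,147), slightly in front of the prediction (259,153), and the stay pivot at (327,163) as predicted. I'll correct x to about 0.476.

```bash
python3 -c "
from h import *
d=load('w1');print(onz(d,(260,146),.023),onz(d,(247,124),.023),onz(d,(274,167),.023),onz(d,(246,167),.023),onz(d,(275,124),.023))
plan((.462,.147,.06,30,-3,5),(.472,.147,.014,30,-3,4))"
```

```text
[0.47234397 0.14924983 0.023     ] [0.444225   0.13748909 0.023     ] [0.50290935 0.16375851 0.023     ] [0.50136715 0.13275586 0.023     ] [0.44558725 0.16478997 0.023     ]
t 1.2 pos [0.4001 0.1387 0.194 ] tiltdir [ 0.505 -0.035 -0.862] F [ 3.6 -1.9  0.5] w 0.0555 grip 0.0 j [ 18. -46. -40.  67. -11.  19.]
[0.462, 0.147, 0.06, 30, -3] x 5 ([0.0029, 0.0024, 0.0293], [-0.018, 0.014, -0.014])
[0.472, 0.147, 0.014, 30, -3] x 4 ([0.0036, 0.0001, 0.0112], [0.0, -0.0, 0.0])
```

```bash
cat >> h.py <<'E'
def planc(A,*steps):
    if A is not None: cur()
    A=tgt(*A)
    for *p,n in steps:
        B=tgt(*p);print(p,'x',n,delta(A,B,n));A=B
E
python3 -c "
from h import *
planc((.40,.148,.2,30,-3),(.462,.147,.06,30,-3,5),(.472,.147,.014,30,-3,4))"
```

```text
t 1.2 pos [0.4001 0.1387 0.194 ] tiltdir [ 0.505 -0.035 -0.862] F [ 3.6 -1.9  0.5] w 0.0555 grip 0.0 j [ 18. -46. -40.  67. -11.  19.]
[0.462, 0.147, 0.06, 30, -3] x 5 ([0.0033, 0.0004, 0.0304], [0.0, -0.0, 0.0])
[0.472, 0.147, 0.014, 30, -3] x 4 ([0.0036, 0.0001, 0.0112], [0.0, -0.0, 0.0])
```

Request:
move_arm(
  series=[
    {"slide": [0,0,0],"rotation": [0,0,0]},
    {"slide": [0,0,0],"rotation": [0,0,0]},
    {"slide": [0.0033,0.0004,0.0304],"rotation": [0,0,0]},
    {"slide": [0.0033,0.0004,0.0304],"rotation": [0,0,0]},
    {"slide": [0.0033,0.0004,0.0304],"rotation": [0,0,0]},
    {"slide": [0.0033,0.0004,0.0304],"rotation": [0,0,0]},
    {"slide": [0.0033,0.0004,0.0304],"rotation": [0,0,0]},
    {"slide": [0,0,0],"rotation": [0,0,0]},
    {"slide": [0,0,0],"rotation": [0,0,0]},
    {"slide": [0,0,0],"rotation": [0,0,0]},
  ],
)

```text
t: 2.03
position: [0.4584, 0.1472, 0.0552]
eef_rot: [179.9, 30.0, 177.1]
wrist_force: [0.6, 0.1, 0.3]
width: 0.0557
grip_force: 0.0
```

```bash
python3 -c "
from h import *
plan((.472,.147,.014,30,-3,4))"
```

```text
t 2.03 pos [0.4584 0.1472 0.0552] tiltdir [ 0.5   -0.023 -0.866] F [0.6 0.1 0.3] w 0.0557 grip 0.0 j [ 16. -33. -50.  45.  -9.  16.]
[0.472, 0.147, 0.014, 30, -3] x 4 ([0.0022, 0.0001, 0.0106], [0.007, 0.002, 0.004])
```

Request:
move_arm(
  series=[
    {"slide": [0.0022,0,0.0106],"rotation": [0,0,0]},
    {"slide": [0.0022,0,0.0106],"rotation": [0,0,0]},
    {"slide": [0.0022,0,0.0106],"rotation": [0,0,0]},
    {"slide": [0.0022,0,0.0106],"rotation": [0,0,0]},
    {"slide": [0,0,0],"rotation": [0,0,0]},
    {"slide": [0,0,0],"rotation": [0,0,0]},
  ],
)

```text
t: 2.53
position: [0.4728, 0.1459, 0.015]
eef_rot: [179.9, 30.2, 177.0]
wrist_force: [-0.1, -0.2, -0.2]
width: 0.0556
grip_force: 0.0
```

Request:
move_arm(
  series=[
    {"slide": [0,0,0],"rotation": [0,0,0]},
    {"slide": [0,0,0],"rotation": [0,0,0]},
    {"slide": [0,0,0],"rotation": [0,0,0]},
    {"slide": [0,0,0],"rotation": [0,0,0]},
    {"slide": [0,0,0],"rotation": [0,0,0]},
    {"slide": [0,0,0],"rotation": [0,0,0]},
  ],
  hand=1,
  squeeze=40,
)

```text
t: 3.03
position: [0.4737, 0.1456, 0.0155]
eef_rot: [179.8, 30.3, 176.9]
wrist_force: [-2.6, 0.8, 5.6]
width: 0.0286
grip_force: 40.0
```

```bash
python3 -c "
from h import *
plan((.45,.146,.135,30,-3,5),(.40,-.03,.135,30,-3,6),(.415,-.03,.02,30,-3,5))"
```

```text
t 3.03 pos [0.4737 0.1456 0.0155] tiltdir [ 0.503 -0.024 -0.864] F [-2.6  0.8  5.6] w 0.0286 grip 40.04012882709503 j [ 15. -28. -52.  38.  -9.  16.]
[0.45, 0.146, 0.135, 30, -3] x 5 ([-0.0079, -0.0001, -0.0231], [0.005, 0.009, -0.002])
[0.4, -0.03, 0.135, 30, -3] x 6 ([0.0059, -0.0297, -0.0034], [0.0, -0.0, 0.0])
[0.415, -0.03, 0.02, 30, -3] x 5 ([0.0089, 0.0002, 0.0214], [0.0, -0.0, 0.0])
```

Request:
move_arm(
  series=[
    {"slide": [-0.0079,0,-0.0231],"rotation": [0,0,0]},
    {"slide": [-0.0079,0,-0.0231],"rotation": [0,0,0]},
    {"slide": [-0.0079,0,-0.0231],"rotation": [0,0,0]},
    {"slide": [-0.0079,0,-0.0231],"rotation": [0,0,0]},
    {"slide": [-0.0079,0,-0.0231],"rotation": [0,0,0]},
    {"slide": [0,0,0],"rotation": [0,0,0]},
  ],
)

```text
t: 3.53
position: [0.4514, 0.147, 0.1401]
eef_rot: [179.7, 30.6, 176.8]
wrist_force: [1.7, 0.1, 1.7]
width: 0.029
grip_force: 39.8
```

Request:
move_arm(
  series=[
    {"slide": [0.0059,-0.0297,-0.0034],"rotation": [0,0,0]},
    {"slide": [0.0059,-0.0297,-0.0034],"rotation": [0,0,0]},
    {"slide": [0.0059,-0.0297,-0.0034],"rotation": [0,0,0]},
    {"slide": [0.0059,-0.0297,-0.0034],"rotation": [0,0,0]},
    {"slide": [0.0059,-0.0297,-0.0034],"rotation": [0,0,0]},
    {"slide": [0.0059,-0.0297,-0.0034],"rotation": [0,0,0]},
    {"slide": [0,0,0],"rotation": [0,0,0]},
    {"slide": [0,0,0],"rotation": [0,0,0]},
    {"slide": [0,0,0],"rotation": [0,0,0]},
  ],
)

```text
t: 4.28
position: [0.3982, -0.03, 0.1317]
eef_rot: [179.9, 30.0, 176.8]
wrist_force: [0.5, 0.2, 0.2]
width: 0.0286
grip_force: 39.9
```

```bash
python3 -c "
from h import *
from cell import r
plan((.41,-.03,.02,30,-3,5))
a=[]
for n in('side','wrist'):
    d=r.get_image(n);a.append(d['img'])
cv2.imwrite('pics/b.png',np.hstack([cv2.resize(a[0][80:260,170:350],(384,384)),cv2.resize(a[1],(416,384))]))
"
```

```text
t 4.28 pos [ 0.3982 -0.03    0.1317] tiltdir [ 0.499 -0.025 -0.866] F [0.5 0.2 0.2] w 0.0286 grip 39.85693037509918 j [-21. -56. -51.  66.   9. -16.]
[0.41, -0.03, 0.02, 30, -3] x 5 ([0.0091, 0.0001, 0.0205], [0.002, -0.001, -0.005])
```

View pics/b.png

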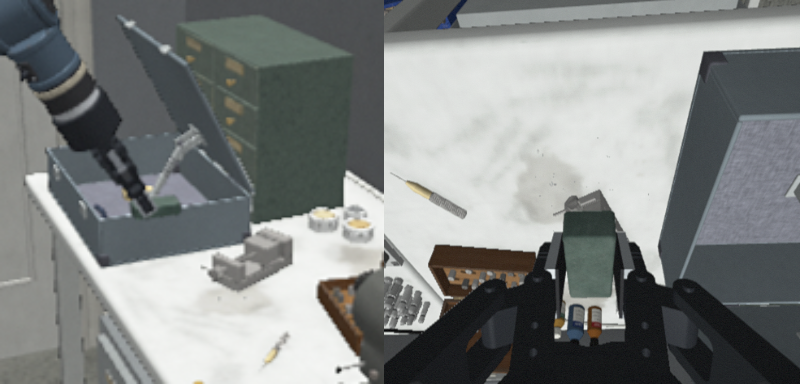

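Side view and wrist view show the block held level, clear of the case and in front of the vice (its handle is at wrist px about (580,205)). The landing spot is bare bench.

```bash
python3 -c "
from h import *
plan((.41,-.03,.03,30,-3,4),(.412,-.03,.0105,30,-3,4))"
```

```text
t 4.38 pos [ 0.3983 -0.0283  0.1319] tiltdir [ 0.499 -0.023 -0.866] F [-0.3 -0.1 -0.6] w 0.0288 grip 39.854557514190674 j [-21. -56. -51.  66.   9. -16.]
[0.41, -0.03, 0.03, 30, -3] x 4 ([0.0102, -0.0003, 0.0235], [0.008, -0.001, 0.004])
[0.412, -0.03, 0.0105, 30, -3] x 4 ([0.002, 0.0, 0.0045], [0.0, -0.0, 0.0])
```

Request:
move_arm(
  series=[
    {"slide": [0.0102,0,0.0235],"rotation": [0,0,0]},
    {"slide": [0.0102,0,0.0235],"rotation": [0,0,0]},
    {"slide": [0.0102,0,0.0235],"rotation": [0,0,0]},
    {"slide": [0.0102,0,0.0235],"rotation": [0,0,0]},
    {"slide": [0.002,0,0.0045],"rotation": [0,0,0]},
    {"slide": [0.002,0,0.0045],"rotation": [0,0,0]},
    {"slide": [0.002,0,0.0045],"rotation": [0,0,0]},
    {"slide": [0.002,0,0.0045],"rotation": [0,0,0]},
    {"slide": [0,0,0],"rotation": [0,0,0]},
    {"slide": [0,0,0],"rotation": [0,0,0]},
  ],
)

```text
t: 5.22
position: [0.4129, -0.0304, 0.0123]
eef_rot: [179.9, 30.1, 177.0]
wrist_force: [0.6, 1.0, -0.2]
width: 0.0287
grip_force: 39.9
```

Request:
move_arm(
  series=[
    {"slide": [0.0007,0,0.0012],"rotation": [0,0,0]},
    {"slide": [0.0007,0,0.0012],"rotation": [0,0,0]},
    {"slide": [0.0005,0,0.0009],"rotation": [0,0,0]},
    {"slide": [0,0,0],"rotation": [0,0,0]},
  ],
)

```text
t: 5.55
position: [0.413, -0.0307, 0.0084]
eef_rot: [179.9, 30.2, 177.0]
wrist_force: [-0.1, -0.9, 2.6]
width: 0.0287
grip_force: 40.0
```

Request:
move_arm(
  series=[
    {"slide": [0,0,0],"rotation": [0,0,0]},
    {"slide": [0,0,0],"rotation": [0,0,0]},
    {"slide": [0,0,0],"rotation": [0,0,0]},
    {"slide": [0,0,0],"rotation": [0,0,0]},
    {"slide": [0,0,0],"rotation": [0,0,0]},
  ],
  hand=-0.3,
)

```text
t: 5.97
position: [0.412, -0.0302, 0.007]
eef_rot: [179.9, 30.0, 177.0]
wrist_force: [-0.4, -0.1, -0.5]
width: 0.0559
grip_force: 0.0
```

```bash
python3 -c "
from h import *
plan((.36,-.03,.10,30,-3,4),(.36,.216,.26,45,0,9),(.44,.218,.26,45,0,4))"
```

```text
t 5.97 pos [ 0.412  -0.0302  0.007 ] tiltdir [ 0.499 -0.025 -0.866] F [-0.4 -0.1 -0.5] w 0.0559 grip 0.0 j [-20. -52. -64.  49.   9. -15.]
[0.36, -0.03, 0.1, 30, -3] x 4 ([-0.0004, -0.0006, -0.0266], [0.003, 0.0, -0.002])
[0.36, 0.216, 0.26, 45, 0] x 9 ([-0.0103, 0.0274, -0.0146], [-0.036, -0.291, -0.046])
[0.44, 0.218, 0.26, 45, 0] x 4 ([-0.0141, 0.0005, 0.0141], [0.0, 0.0, 0.0])
```

```bash
python3 -c "
from h import *
plan((.405,-.03,.19,30,-3,6),(.41,.218,.245,65,0,12),(.485,.218,.244,65,0,4),(.520,.218,.252,65,0,8))"
```

```text
t 5.97 pos [ 0.412  -0.0302  0.007 ] tiltdir [ 0.499 -0.025 -0.866] F [-0.4 -0.1 -0.5] w 0.0559 grip 0.0 j [-20. -52. -64.  49.   9. -15.]
[0.405, -0.03, 0.19, 30, -3] x 6 ([-0.0142, -0.0, -0.027], [0.002, 0.0, -0.001])
[0.41, 0.218, 0.245, 65, 0] x 12 ([-0.0033, 0.0207, -0.0032], [-0.033, -0.509, -0.03])
[0.485, 0.218, 0.244, 65, 0] x 4 ([-0.0077, 0.0, 0.0171], [0.0, 0.0, 0.0])
[0.52, 0.218, 0.252, 65, 0] x 8 ([-0.0028, 0.0, 0.0035], [0.0, 0.0, 0.0])
```

Request:
move_arm(
  series=[
    {"slide": [-0.0122,0,-0.027],"rotation": [0,0,0]},
    {"slide": [-0.0122,0,-0.027],"rotation": [0,0,0]},
    {"slide": [-0.0122,0,-0.027],"rotation": [0,0,0]},
    {"slide": [-0.0122,0,-0.027],"rotation": [0,0,0]},
    {"slide": [-0.0122,0,-0.027],"rotation": [0,0,0]},
    {"slide": [-0.0122,0,-0.027],"rotation": [0,0,0]},
  ],
)

```text
t: 6.47
position: [0.3942, -0.0295, 0.1855]
eef_rot: [179.9, 30.0, 177.0]
wrist_force: [0.4, -0.1, 0.1]
width: 0.0556
grip_force: 0.0
```

```bash
python3 -c "
from h import *
plan((.41,.218,.245,65,0,12))"
```

```text
t 6.47 pos [ 0.3942 -0.0295  0.1855] tiltdir [ 0.5   -0.025 -0.866] F [ 0.4 -0.1  0.1] w 0.0556 grip 0.0 j [-22. -55. -45.  72.   9. -16.]
[0.41, 0.218, 0.245, 65, 0] x 12 ([-0.0042, 0.0207, -0.0028], [-0.032, -0.508, -0.031])
```

Request:
move_arm(
  series=[
    {"slide": [-0.0042,0.0207,-0.0028],"rotation": [-0.032,-0.508,-0.031]},
    {"slide": [-0.0042,0.0207,-0.0028],"rotation": [-0.032,-0.508,-0.031]},
    {"slide": [-0.0042,0.0207,-0.0028],"rotation": [-0.032,-0.508,-0.031]},
    {"slide": [-0.0042,0.0207,-0.0028],"rotation": [-0.032,-0.508,-0.031]},
    {"slide": [-0.0042,0.0207,-0.0028],"rotation": [-0.032,-0.508,-0.031]},
    {"slide": [-0.0042,0.0207,-0.0028],"rotation": [-0.032,-0.508,-0.031]},
    {"slide": [-0.0042,0.0207,-0.0028],"rotation": [-0.032,-0.508,-0.031]},
    {"slide": [-0.0042,0.0207,-0.0028],"rotation": [-0.032,-0.508,-0.031]},
    {"slide": [-0.0042,0.0207,-0.0028],"rotation": [-0.032,-0.508,-0.031]},
    {"slide": [-0.0042,0.0207,-0.0028],"rotation": [-0.032,-0.508,-0.031]},
    {"slide": [-0.0042,0.0207,-0.0028],"rotation": [-0.032,-0.508,-0.031]},
    {"slide": [-0.0042,0.0207,-0.0028],"rotation": [-0.032,-0.508,-0.031]},
  ],
  hand=1,
)

```text
t: 7.47
position: [0.4652, 0.2299, 0.2534]
eef_rot: [-179.5, 62.1, -179.8]
wrist_force: [0.3, 0.2, 0.9]
width: -0.0001
grip_force: 0.0
```

Request:
move_arm(
  series=[
    {"slide": [0,0,0],"rotation": [0,0,0]},
    {"slide": [0,0,0],"rotation": [0,0,0]},
  ],
)

```text
t: 7.63
position: [0.4647, 0.2297, 0.251]
eef_rot: [-179.1, 61.7, -179.4]
wrist_force: [-0.5, -0.4, -0.2]
width: -0.0001
grip_force: 0.0
```

```bash
python3 -c "
from h import *
plan((.487,.218,.243,65,0,5),(.522,.218,.252,65,0,8))"
```

```text
t 7.63 pos [0.4647 0.2297 0.251 ] tiltdir [ 0.881 -0.006 -0.473] F [-0.5 -0.4 -0.2] w -0.0001 grip 0.0 j [ 38. -53. -55.  32. -33.  20.]
[0.487, 0.218, 0.243, 65, 0] x 5 ([-0.0006, -0.0023, 0.0047], [-0.012, -0.114, 0.01])
[0.522, 0.218, 0.252, 65, 0] x 8 ([-0.0029, 0.0, 0.0035], [0.0, 0.0, 0.0])
```

```bash
python3 -c "
from h import *
plan((.498,.225,.245,62,0,4),(.524,.225,.252,62,0,6))"
```

```text
t 7.63 pos [0.4647 0.2297 0.251 ] tiltdir [ 0.881 -0.006 -0.473] F [-0.5 -0.4 -0.2] w -0.0001 grip 0.0 j [ 38. -53. -55.  32. -33.  20.]
[0.498, 0.225, 0.245, 62, 0] x 4 ([-0.0026, -0.0012, 0.0081], [-0.015, -0.011, 0.012])
[0.524, 0.225, 0.252, 62, 0] x 6 ([-0.0031, 0.0, 0.0033], [0.0, 0.0, 0.0])
```

Request:
move_arm(
  series=[
    {"slide": [-0.0026,-0.0012,0.0081],"rotation": [0,0,0]},
    {"slide": [-0.0026,-0.0012,0.0081],"rotation": [0,0,0]},
    {"slide": [-0.0026,-0.0012,0.0081],"rotation": [0,0,0]},
    {"slide": [-0.0026,-0.0012,0.0081],"rotation": [0,0,0]},
    {"slide": [0,0,0],"rotation": [0,0,0]},
  ],
)

```text
t: 8.05
position: [0.5007, 0.2216, 0.2464]
eef_rot: [-179.3, 61.9, -180.0]
wrist_force: [0.6, 0.3, -0.2]
width: 0.0
grip_force: 0.0
```

Request:
move_arm(
  series=[
    {"slide": [-0.0031,0,0.0033],"rotation": [0,0,0]},
    {"slide": [-0.0031,0,0.0033],"rotation": [0,0,0]},
    {"slide": [-0.0031,0,0.0033],"rotation": [0,0,0]},
    {"slide": [-0.0031,0,0.0033],"rotation": [0,0,0]},
    {"slide": [0,0,0],"rotation": [0,0,0]},
    {"slide": [0,0,0],"rotation": [0,0,0]},
  ],
)

```text
t: 8.55
position: [0.5169, 0.2238, 0.2521]
eef_rot: [-179.5, 61.9, -179.9]
wrist_force: [-0.2, -0.2, 0.7]
width: 0.0
grip_force: 0.0
```

```bash
python3 -c "
from h import *
from cell import r
cur()
a=[]
for n in('side','top'):
    d=r.get_image(n);np.savez(f'pics/{n}2.npz',**d);a.append(d['img'])
cv2.imwrite('pics/c.png',np.hstack([cv2.resize(a[0][80:210,180:310],(400,400),interpolation=2),cv2.resize(a[1][130:245,95:230],(400,400),interpolation=2)]))
"
```

```text
t 8.55 pos [0.5169 0.2238 0.2521] tiltdir [ 0.882 -0.007 -0.47 ] F [-0.2 -0.2  0.7] w 0.0 grip 0.0 j [ 32. -46. -52.  26. -28.  16.]
```

View pics/c.png

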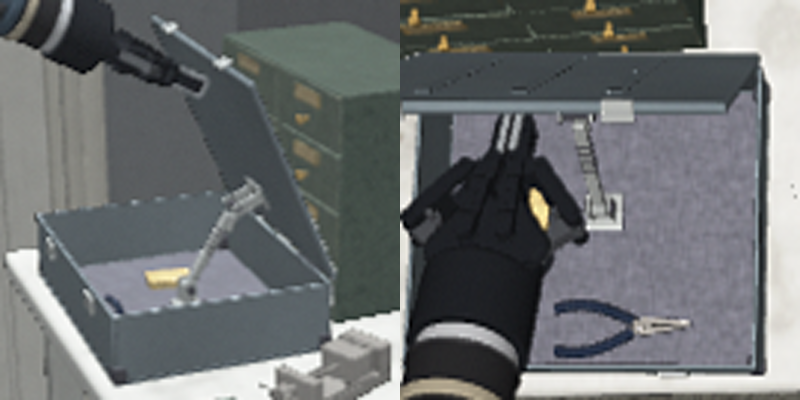

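The lid edge in the top view is now at crop row ~104 (px row ≈160, was 168), so the lid has already swung back. I'll calculate the angle.

```bash
cat >> h.py <<'E'
def lidedge(a,y):
    c,s=np.cos(-.009),np.sin(-.009);x=.118-.236*np.cos(a)+.004*np.sin(a)
    return [.481+c*x-s*y,.2185+s*x+c*y,.08+.236*np.sin(a)+.004*np.cos(a)]
def lidangle(T,col0=150,col1=200,save=None):
    # bright front-edge row of the lid, median over columns
    g=cv2.cvtColor(T['img'],cv2.COLOR_BGR2GRAY).astype(float)
    for a in np.arange(1.0,1.3,.03): print(round(a,2),[proj(T,lidedge(a,y))[0].round(1).tolist() for y in(-.155,-.1)])
    print(g[150:180,190:204:3].mean(1).round(0))
E
python3 -c "
from h import *
lidangle(load('top0'));lidangle(load('top2'))
S=load('side2');[print(a,proj(S,lidedge(a,-.155)).round(1)) for a in(1.1,1.15,1.2,1.25)]"
```

```text
1.0 [[207.1, 177.9], [180.7, 178.0]]
1.03 [[206.9, 174.7], [180.4, 174.8]]
1.06 [[206.7, 171.4], [180.2, 171.6]]
1.09 [[206.6, 168.1], [180.0, 168.2]]
1.12 [[206.4, 164.8], [179.7, 164.9]]
1.15 [[206.3, 161.4], [179.5, 161.5]]
1.18 [[206.2, 157.9], [179.4, 158.1]]
1.21 [[206.1, 154.5], [179.2, 154.6]]
1.24 [[206.0, 151.0], [179.1, 151.1]]
1.27 [[205.9, 147.5], [179.0, 147.7]]
1.3 [[205.8, 144.0], [178.9, 144.2]]
[ 74.  73.  73.  73.  73.  72.  72.  71.  71.  70.  70.  70.  70.  69.
  69.  69.  62. 118. 134. 113.  84. 117. 120. 121. 123. 121. 121. 123.
 123. 119.]
1.0 [[207.1, 177.9], [180.7, 178.0]]
1.03 [[206.9, 174.7], [180.4, 174.8]]
1.06 [[206.7, 171.4], [180.2, 171.6]]
1.09 [[206.6, 168.1], [180.0, 168.2]]
1.12 [[206.4, 164.8], [179.7, 164.9]]
1.15 [[206.3, 161.4], [179.5, 161.5]]
1.18 [[206.2, 157.9], [179.4, 158.1]]
1.21 [[206.1, 154.5], [179.2, 154.6]]
1.24 [[206.0, 151.0], [179.1, 151.1]]
1.27 [[205.9, 147.5], [179.0, 147.7]]
1.3 [[205.8, 144.0], [178.9, 144.2]]
[ 72.  71.  70.  70.  68.  69.  68.  67.  65. 100. 139. 129.  96. 126.
 130. 130. 129. 128. 129. 130. 126. 126. 126. 127. 129. 127. 128. 129.
 130. 125.]
1.1 [[257.7 108.8]]
1.15 [[261.1 106.8]]
1.2 [[264.6 104.9]]
1.25 [[268.2 103.3]]
```

Request:
move_arm(
  series=[
    {"slide": [-0.0024,0,0.0023],"rotation": [0,0,0]},
    {"slide": [-0.0024,0,0.0023],"rotation": [0,0,0]},
    {"slide": [-0.0024,0,0.0023],"rotation": [0,0,0]},
    {"slide": [-0.0024,0,0.0023],"rotation": [0,0,0]},
    {"slide": [0,0,0],"rotation": [0,0,0]},
    {"slide": [0,0,0],"rotation": [0,0,0]},
  ],
)

```text
t: 9.15
position: [0.5296, 0.2232, 0.2559]
eef_rot: [-179.4, 61.9, -179.8]
wrist_force: [-0.3, -0.2, -0.2]
width: 0.0002
grip_force: 0.0
```

```bash
cat >> h.py <<'E'
def lidrow():
    from cell import r
    g=cv2.cvtColor(r.get_image('top')['img'],cv2.COLOR_BGR2GRAY)[:,190:204:3].astype(float).mean(1)
    i=144+np.argmax(g[145:172]-g[144:171]);w=g[i+1:i+4];print('lid band centre row',i+2,g[i-1:i+6].round());return i
E
python3 -c "
from h import *
cur();lidrow()"
```

```text
t 9.15 pos [0.5296 0.2232 0.2559] tiltdir [ 0.882 -0.008 -0.471] F [-0.3 -0.2 -0.2] w 0.0002 grip 0.0 j [ 31. -44. -51.  25. -27.  16.]
lid band centre row 153 [ 61.  59. 125. 135. 112.  47. 110.]
```

Request:
move_arm(
  series=[
    {"slide": [-0.0012,0,0.0015],"rotation": [0,0,0]},
    {"slide": [0,0,0],"rotation": [0,0,0]},
    {"slide": [0,0,0],"rotation": [0,0,0]},
  ],
)

```text
t: 9.45
position: [0.5311, 0.2233, 0.2558]
eef_rot: [-179.3, 61.9, -179.8]
wrist_force: [0.1, 0.1, 0.0]
width: -0.0001
grip_force: 0.1
```

```bash
python3 -c "
from h import *
lidrow()
plan((.50,.22,.22,62,0,3),(.462,.218,.145,48,-.5,6),(.489,.218,.117,48,-.5,4),(.539,.218,.072,48,-.5,5))"
```

```text
lid band centre row 152 [ 63.  49. 119. 142. 126.  79.  48.]
t 9.5 pos [0.5311 0.2233 0.2558] tiltdir [ 0.882 -0.008 -0.471] F [0.3 1.  0.3] w 0.0 grip 0.1013424063421553 j [ 30. -43. -51.  25. -27.  15.]
[0.5, 0.22, 0.22, 62, 0] x 3 ([0.0154, -0.0011, -0.0035], [-0.027, -0.006, 0.006])
[0.462, 0.218, 0.145, 48, -0.5] x 6 ([0.0139, -0.0004, 0.002], [0.012, 0.407, 0.008])
[0.489, 0.218, 0.117, 48, -0.5] x 4 ([0.0007, 0.0001, 0.0097], [0.0, -0.0, 0.0])
[0.539, 0.218, 0.072, 48, -0.5] x 5 ([-0.0, 0.0001, 0.0135], [0.0, -0.0, 0.0])
```

Request:
move_arm(
  series=[
    {"slide": [0.0154,-0.0011,-0.0035],"rotation": [0,0,0]},
    {"slide": [0.0154,-0.0011,-0.0035],"rotation": [0,0,0]},
    {"slide": [0.0154,-0.0011,-0.0035],"rotation": [0,0,0]},
    {"slide": [0.0139,0,0.002],"rotation": [0,0.407,0]},
    {"slide": [0.0139,0,0.002],"rotation": [0,0.407,0]},
    {"slide": [0.0139,0,0.002],"rotation": [0,0.407,0]},
    {"slide": [0.0139,0,0.002],"rotation": [0,0.407,0]},
    {"slide": [0.0139,0,0.002],"rotation": [0,0.407,0]},
    {"slide": [0.0139,0,0.002],"rotation": [0,0.407,0]},
    {"slide": [0,0,0],"rotation": [0,0,0]},
    {"slide": [0,0,0],"rotation": [0,0,0]},
  ],
  hand=0,
)

```text
t: 10.42
position: [0.4638, 0.2199, 0.1446]
eef_rot: [-179.5, 48.0, 180.0]
wrist_force: [0.4, -0.0, 0.4]
width: 0.0423
grip_force: 0.0
```

```bash
python3 -c "
from h import *
from cell import r
plan((.494,.218,.117,48,-.5,4),(.539,.218,.072,48,-.5,5))
d=r.get_image('wrist');cv2.imwrite('pics/w3.png',d['img']);print(proj(d,[[.494,.2185,.03],[.527,.2182,.0826],[.546,.218,.113]]))
"
```

```text
t 10.42 pos [0.4638 0.2199 0.1446] tiltdir [ 0.743 -0.008 -0.67 ] F [ 0.4 -0.   0.4] w 0.0423 grip 0.0 j [ 32. -43. -53.  37. -24.  23.]
[0.494, 0.218, 0.117, 48, -0.5] x 4 ([0.0001, -0.0004, 0.0102], [-0.005, -0.002, 0.014])
[0.539, 0.218, 0.072, 48, -0.5] x 5 ([0.0007, 0.0001, 0.0127], [0.0, -0.0, 0.0])
[[251.78630203 104.8452974 ]
 [251.24635262 188.30332517]
 [250.91399807 234.18570587]]
```

View pics/w3.png

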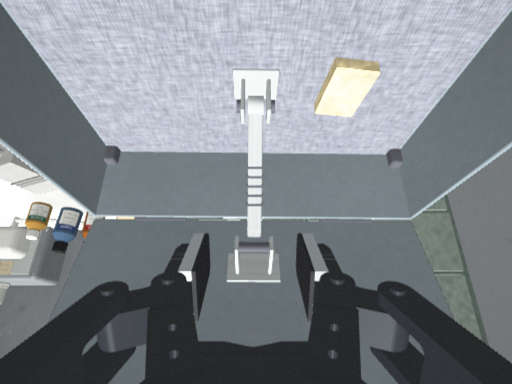

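The wrist view confirms the stay: pivot at (255,103), ribs centred at (254,186), tip at (254,236) between the fingers (200–305). It agrees with the prediction, so I go in to grip.

Request:
move_arm(
  series=[
    {"slide": [0,-0.0004,0.0102],"rotation": [0,0,0]},
    {"slide": [0,-0.0004,0.0102],"rotation": [0,0,0]},
    {"slide": [0,-0.0004,0.0102],"rotation": [0,0,0]},
    {"slide": [0,-0.0004,0.0102],"rotation": [0,0,0]},
    {"slide": [0.0007,0,0.0127],"rotation": [0,0,0]},
    {"slide": [0.0007,0,0.0127],"rotation": [0,0,0]},
    {"slide": [0.0007,0,0.0127],"rotation": [0,0,0]},
    {"slide": [0.0007,0,0.0127],"rotation": [0,0,0]},
    {"slide": [0.0007,0,0.0127],"rotation": [0,0,0]},
    {"slide": [0,0,0],"rotation": [0,0,0]},
    {"slide": [0,0,0],"rotation": [0,0,0]},
  ],
)

```text
t: 11.38
position: [0.5384, 0.2171, 0.0716]
eef_rot: [-179.5, 47.9, 180.0]
wrist_force: [-0.1, -0.0, -0.2]
width: 0.0428
grip_force: 0.0
```

Request:
move_arm(
  series=[
    {"slide": [0,0,0],"rotation": [0,0,0]},
    {"slide": [0,0,0],"rotation": [0,0,0]},
    {"slide": [0,0,0],"rotation": [0,0,0]},
    {"slide": [0,0,0],"rotation": [0,0,0]},
    {"slide": [0,0,0],"rotation": [0,0,0]},
  ],
  hand=1,
  squeeze=20,
)

```text
t: 11.8
position: [0.5388, 0.2203, 0.0736]
eef_rot: [-180.0, 48.0, 179.9]
wrist_force: [-0.2, 5.1, -1.1]
width: 0.0105
grip_force: 24.0
```

```bash
python3 -c "
from h import *
M=cur();g=M[:3,3]-.019*M[:3,2];print('grasp',g)
p=np.array([.494,.03]);v=np.array([g[0],g[2]])-p;R=np.linalg.norm(v);a0=np.degrees(np.arctan2(v[1],v[0]));print(R,a0)
A=M
for a,t in((66,48),(74,48),(82,48),(90,47),(98,45),(106,43),(114,41),(122,38),(130,35),(138,32),(146,30),(154,28),(162,26)):
    a=np.radians(a);t_=np.radians(t);G=p+.062*np.array([np.cos(a),np.sin(a)])
    B=tgt(G[0]+.019*np.sin(t_),g[1],G[1]-.019*np.cos(t_),t,-.5);print(np.degrees(a).round(),B[:3,3].round(3),delta(A,B,1));A=B
"
```

```text
t 11.8 pos [0.5388 0.2203 0.0736] tiltdir [ 0.743 -0.001 -0.669] F [-0.2  5.1 -1.1] w 0.0105 grip 24.00908812880516 j [ 26. -26. -53.  18. -19.  18.]
grasp [0.52464681 0.2203204  0.08629416]
0.06409570687339222 61.435920135281705
66.0 [0.533 0.22  0.074] ([0.0034, -0.0, -0.0043], [0.052, 0.001, 0.049])
74.0 [0.525 0.22  0.077] ([0.0032, -0.0001, -0.008], [0.0, -0.0, 0.0])
82.0 [0.517 0.22  0.079] ([0.0043, -0.0001, -0.0075], [0.0, -0.0, 0.0])
90.0 [0.508 0.22  0.079] ([0.0057, -0.0001, -0.0068], [0.0, 0.175, 0.0])
98.0 [0.499 0.22  0.078] ([0.0071, -0.0001, -0.0058], [0.0, 0.349, 0.0])
106.0 [0.49  0.22  0.076] ([0.008, -0.0001, -0.0046], [0.0, 0.349, 0.0])
114.0 [0.481 0.22  0.072] ([0.0087, -0.0001, -0.0032], [0.0, 0.349, 0.0])
122.0 [0.473 0.22  0.068] ([0.0095, -0.0001, -0.0017], [0.0, 0.524, 0.0])
130.0 [0.465 0.22  0.062] ([0.0096, -0.0001, -0.0001], [0.0, 0.524, 0.0])
138.0 [0.458 0.22  0.055] ([0.0095, -0.0001, 0.0016], [0.0, 0.524, 0.0])
146.0 [0.452 0.22  0.048] ([0.0087, -0.0001, 0.0031], [0.0, 0.349, 0.0])
154.0 [0.447 0.22  0.04 ] ([0.0081, -0.0, 0.0045], [0.0, 0.349, 0.0])
162.0 [0.443 0.22  0.032] ([0.0072, -0.0, 0.0057], [0.0, 0.349, 0.0])
```

Request:
move_arm(
  series=[
    {"slide": [0.003,0,-0.0048],"rotation": [0,0,0]},
    {"slide": [0.0032,0,-0.008],"rotation": [0,0,0]},
    {"slide": [0.0043,0,-0.0075],"rotation": [0,0,0]},
    {"slide": [0.0057,0,-0.0068],"rotation": [0,0.175,0]},
    {"slide": [0.0071,0,-0.0058],"rotation": [0,0.349,0]},
    {"slide": [0,0,0],"rotation": [0,0,0]},
  ],
)

```text
t: 12.3
position: [0.4994, 0.2209, 0.0809]
eef_rot: [179.9, 45.1, 179.8]
wrist_force: [-2.8, 4.2, 3.7]
width: 0.0107
grip_force: 24.0
```

Forces are small, so the stay is following. Continuing over the top and down.

Request:
move_arm(
  series=[
    {"slide": [0.008,0,-0.0046],"rotation": [0,0.349,0]},
    {"slide": [0.0087,0,-0.0032],"rotation": [0,0.349,0]},
    {"slide": [0.0095,0,-0.0017],"rotation": [0,0.524,0]},
    {"slide": [0.0096,0,-0.0001],"rotation": [0,0.524,0]},
    {"slide": [0.0095,0,0.0016],"rotation": [0,0.524,0]},
    {"slide": [0.0087,0,0.0031],"rotation": [0,0.349,0]},
    {"slide": [0.0081,0,0.0045],"rotation": [0,0.349,0]},
    {"slide": [0,0,0],"rotation": [0,0,0]},
    {"slide": [0,0,0],"rotation": [0,0,0]},
  ],
)

```text
t: 13.05
position: [0.4514, 0.2218, 0.0452]
eef_rot: [179.8, 28.4, 179.7]
wrist_force: [-8.4, 4.4, 11.3]
width: 0.0103
grip_force: 32.6
```

```bash
python3 -c "
from h import *
M=cur();g=M[:3,3]-.019*M[:3,2];print(g,np.degrees(np.arctan2(g[2]-.03,g[0]-.494)),np.hypot(g[2]-.03,g[0]-.494))"
```

```text
t 13.05 pos [0.4514 0.2218 0.0452] tiltdir [ 0.476  0.001 -0.879] F [-8.4  4.4 11.3] w 0.0103 grip 32.567332684993744 j [ 26. -25. -45.  44. -12.  23.]
[0.44233107 0.22174324 0.06193387] 148.28194965582526 0.060740847088207546
```

Request:
move_arm(
  series=[
    {"slide": [0,0,0],"rotation": [0,0,0]},
    {"slide": [0,0,0],"rotation": [0,0,0]},
    {"slide": [0,0,0],"rotation": [0,0,0]},
    {"slide": [0,0,0],"rotation": [0,0,0]},
    {"slide": [0,0,0],"rotation": [0,0,0]},
    {"slide": [0,0,0],"rotation": [0,0,0]},
  ],
  hand=0,
)

```text
t: 13.55
position: [0.4473, 0.2175, 0.0376]
eef_rot: [-179.6, 27.9, 179.8]
wrist_force: [0.5, 0.8, -0.8]
width: 0.0428
grip_force: 0.0
```

```bash
python3 -c "
from h import *
plan((.42,.22,.20,28,-.5,5))"
```

```text
t 13.55 pos [0.4473 0.2175 0.0376] tiltdir [ 0.467 -0.008 -0.884] F [ 0.5  0.8 -0.8] w 0.0428 grip 0.0 j [ 26. -25. -45.  44. -12.  23.]
[0.42, 0.22, 0.2, 28, -0.5] x 5 ([-0.0104, 0.0004, -0.0313], [-0.008, -0.005, 0.009])
```

Request:
move_arm(
  series=[
    {"slide": [-0.0104,0,-0.0313],"rotation": [0,0,0]},
    {"slide": [-0.0104,0,-0.0313],"rotation": [0,0,0]},
    {"slide": [-0.0104,0,-0.0313],"rotation": [0,0,0]},
    {"slide": [-0.0104,0,-0.0313],"rotation": [0,0,0]},
    {"slide": [-0.0104,0,-0.0313],"rotation": [0,0,0]},
    {"slide": [0,0,0],"rotation": [0,0,0]},
  ],
  hand=1,
)

```text
t: 14.05
position: [0.4239, 0.2207, 0.2109]
eef_rot: [179.9, 28.7, 179.6]
wrist_force: [1.8, 0.4, 2.0]
width: 0.0002
grip_force: 0.0
```

```bash
python3 -c "
from h import *
from cell import r
cur()
a=[]
for n in('side','wrist','top'):
    d=r.get_image(n);np.savez(f'pics/{n}4.npz',**d);a.append(d['img'])
cv2.imwrite('pics/e.png',np.hstack([cv2.resize(a[0][80:210,180:310],(300,300),interpolation=2),cv2.resize(a[2][130:245,95:270],(450,300),interpolation=2)]))
g=cv2.imread('pics/e.png');w=cv2.resize(a[1],(400,300));cv2.imwrite('pics/e.png',np.vstack([g,np.hstack([w,np.zeros((300,350,3),np.uint8)])]))
"
```

```text
t 14.05 pos [0.4239 0.2207 0.2109] tiltdir [ 0.48  -0.002 -0.877] F [1.8 0.4 2. ] w 0.0002 grip 0.0 j [ 28. -32. -31.  66. -13.  25.]
```

View pics/e.png

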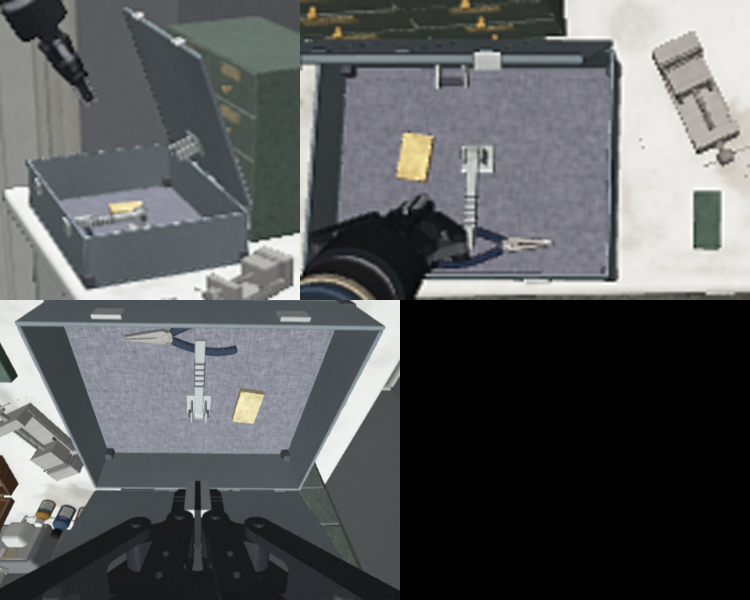

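The stay lies folded forward in the case, the lid is still back, and the block is on bare bench (top crop (707,220)). Next I check the cabinet position before going behind the lid.

```bash
python3 -c "
from h import *
T,S=load('top0'),load('side0')
print('bottom corner z0',onz(T,(50+473/3.2,135+28/3.2),0))
uv=(180+498/4.5,80+142/4.5)
o,v=ray(S,uv)
for z in(.2,.23,.26,.29,.32): P=o+v*(z-o[2])/v[2];print(P.round(3),proj(T,P).round(1))
print(T['img'][80:150:4,180:202:3].sum(2))
lidrow()
plan((.45,.10,.37,10,0,8),(.58,.10,.37,10,0,5),(.58,.10,.284,10,0,4),(.552,.1,.282,10,0,4))
"
```

```text
bottom corner z0 [0.63183051 0.12805613 0.        ]
[0.714 0.294 0.2  ] [[116.6  88. ]]
[0.667 0.199 0.23 ] [[152.  100.8]]
[0.62  0.104 0.26 ] [[190.6 114.8]]
[0.573 0.009 0.29 ] [[233.  130.1]]
[ 0.527 -0.087  0.32 ] [[279.7 147.1]]
[[101 112 108 106 377 668 663 671]
 [134 110 109 111  84 666 655 654]
 [139 110 113 118 109 363 633 645]
 [166 112 112 108 113 115 627 646]
 [135 108 105 109 109 106 626 655]
 [145 111 107 116 113  91 642 661]
 [220 106 108 111 117  91 635 665]
 [218 114 108 110 108  94 651 653]
 [127 107 110 114 112  95 632 641]
 [147 131 106 111 111 104 646 643]
 [143 137 115 114 112 110 669 659]
 [143 140 138 113 114 106 670 666]
 [139 146 144 129 115 111 672 661]
 [149 137 136 143 123 111 682 666]
 [145 136 138 137 151 108 685 669]
 [144 141 148 147 143 154 361 670]
 [129 151 178 209 667 661 656 686]
 [223 229 217 218 224 221 225 221]]
lid band centre row 152 [ 61.  48. 117. 140. 125.  78.  48.]
t 14.25 pos [0.4199 0.2185 0.1994] tiltdir [ 0.466 -0.009 -0.885] F [-0.  -0.1 -0.2] w 0.0 grip 0.0 j [ 28. -32. -31.  66. -13.  25.]
[0.45, 0.1, 0.37, 10, 0] x 8 ([-0.0105, -0.0149, -0.019], [-0.01, 0.388, -0.005])
[0.58, 0.1, 0.37, 10, 0] x 5 ([-0.0256, 0.0, 0.0045], [0.0, -0.0, 0.0])
[0.58, 0.1, 0.284, 10, 0] x 4 ([0.0037, 0.0, 0.0212], [0.0, -0.0, 0.0])
[0.552, 0.1, 0.282, 10, 0] x 4 ([0.007, 0.0, -0.0007], [0.0, -0.0, 0.0])
```

Request:
move_arm(
  series=[
    {"slide": [-0.0105,-0.0149,-0.019],"rotation": [-0.01,0.388,-0.005]},
    {"slide": [-0.0105,-0.0149,-0.019],"rotation": [-0.01,0.388,-0.005]},
    {"slide": [-0.0105,-0.0149,-0.019],"rotation": [-0.01,0.388,-0.005]},
    {"slide": [-0.0105,-0.0149,-0.019],"rotation": [-0.01,0.388,-0.005]},
    {"slide": [-0.0105,-0.0149,-0.019],"rotation": [-0.01,0.388,-0.005]},
    {"slide": [-0.0105,-0.0149,-0.019],"rotation": [-0.01,0.388,-0.005]},
    {"slide": [-0.0105,-0.0149,-0.019],"rotation": [-0.01,0.388,-0.005]},
    {"slide": [-0.0105,-0.0149,-0.019],"rotation": [-0.01,0.388,-0.005]},
    {"slide": [0,0,0],"rotation": [0,0,0]},
    {"slide": [0,0,0],"rotation": [0,0,0]},
  ],
)

```text
t: 15.08
position: [0.4475, 0.0993, 0.3706]
eef_rot: [179.9, 10.0, 179.9]
wrist_force: [-0.6, -0.0, -0.5]
width: 0.0005
grip_force: 0.0
```

Request:
move_arm(
  series=[
    {"slide": [-0.0256,0,0.0045],"rotation": [0,0,0]},
    {"slide": [-0.0256,0,0.0045],"rotation": [0,0,0]},
    {"slide": [-0.0256,0,0.0045],"rotation": [0,0,0]},
    {"slide": [-0.0256,0,0.0045],"rotation": [0,0,0]},
    {"slide": [-0.0256,0,0.0045],"rotation": [0,0,0]},
    {"slide": [0,0,0],"rotation": [0,0,0]},
    {"slide": [0,0,0],"rotation": [0,0,0]},
  ],
)

```text
t: 15.67
position: [0.5758, 0.1009, 0.3681]
eef_rot: [180.0, 9.7, -180.0]
wrist_force: [-0.5, -0.0, -0.7]
width: 0.0
grip_force: 0.0
```

```bash
python3 -c "
from h import *
plan((.58,.10,.284,10,0,4),(.552,.1,.282,10,0,4))
def T(a):return tgt(.599-.21*np.cos(a)+.0095*np.sin(a)+.011,.1,.08+.21*np.sin(a)+.0095*np.cos(a)+.002,10)
"
```

```text
t 15.67 pos [0.5758 0.1009 0.3681] tiltdir [ 0.168  0.001 -0.986] F [-0.5 -0.  -0.7] w 0.0 grip 0.0 j [ 4.  6. 24. 99. -1.  4.]
[0.58, 0.1, 0.284, 10, 0] x 4 ([0.0026, -0.0002, 0.0209], [0.002, -0.014, 0.002])
[0.552, 0.1, 0.282, 10, 0] x 4 ([0.007, 0.0, -0.0007], [0.0, -0.0, 0.0])
```

Request:
move_arm(
  series=[
    {"slide": [0.0026,0,0.0209],"rotation": [0,0,0]},
    {"slide": [0.0026,0,0.0209],"rotation": [0,0,0]},
    {"slide": [0.0026,0,0.0209],"rotation": [0,0,0]},
    {"slide": [0.0026,0,0.0209],"rotation": [0,0,0]},
    {"slide": [0.007,0,-0.0007],"rotation": [0,0,0]},
    {"slide": [0.007,0,-0.0007],"rotation": [0,0,0]},
    {"slide": [0.007,0,-0.0007],"rotation": [0,0,0]},
    {"slide": [0,0,0],"rotation": [0,0,0]},
    {"slide": [0,0,0],"rotation": [0,0,0]},
  ],
)

```text
t: 16.42
position: [0.56, 0.1004, 0.2895]
eef_rot: [179.9, 10.4, -180.0]
wrist_force: [-0.6, -0.3, 0.2]
width: 0.0005
grip_force: 0.0
```

```bash
python3 -c "
from h import *
A=cur()
def T(a):return tgt(.599-.21*np.cos(a)+.0095*np.sin(a)+.011,.1,.08+.21*np.sin(a)+.0095*np.cos(a)+.002,10)
for a in(1.235,1.12,1.0,.88,.76,.64,.52,.4,.28,.16,.06,0):
    B=T(a);print(a,B[:3,3].round(3),delta(A,B,2)[0]);A=B
"
```

```text
t 16.42 pos [0.56   0.1004 0.2895] tiltdir [ 0.18   0.001 -0.984] F [-0.6 -0.3  0.2] w 0.0005 grip 0.0 j [ 4. -1.  8. 88. -1.  4.]
1.235 [0.55  0.1   0.283] [0.0056, -0.0002, 0.0021]
1.12 [0.527 0.1   0.275] [0.0119, 0.0, 0.0021]
1.0 [0.505 0.1   0.264] [0.0121, 0.0, 0.0036]
0.88 [0.484 0.1   0.25 ] [0.0116, 0.0, 0.005]
0.76 [0.464 0.1   0.234] [0.0109, 0.0, 0.0064]
0.64 [0.447 0.1   0.215] [0.01, 0.0, 0.0076]
0.52 [0.432 0.1   0.195] [0.009, 0.0, 0.0088]
0.4 [0.42  0.1   0.173] [0.0079, 0.0, 0.0098]
0.28 [0.411 0.1   0.149] [0.0067, 0.0, 0.0107]
0.16 [0.404 0.1   0.125] [0.0054, 0.0, 0.0114]
0.06 [0.401 0.1   0.104] [0.0034, 0.0, 0.0099]
0 [0.4   0.1   0.092] [0.0016, 0.0, 0.0061]
```

Request:
move_arm(
  series=[
    {"slide": [0.0056,0,0.0021],"rotation": [0,0,0]},
    {"slide": [0.0056,0,0.0021],"rotation": [0,0,0]},
    {"slide": [0.0119,0,0.0021],"rotation": [0,0,0]},
    {"slide": [0.0119,0,0.0021],"rotation": [0,0,0]},
    {"slide": [0.0121,0,0.0036],"rotation": [0,0,0]},
    {"slide": [0.0121,0,0.0036],"rotation": [0,0,0]},
    {"slide": [0,0,0],"rotation": [0,0,0]},
    {"slide": [0,0,0],"rotation": [0,0,0]},
  ],
)

```text
t: 17.08
position: [0.504, 0.1002, 0.2609]
eef_rot: [180.0, 10.1, 180.0]
wrist_force: [0.5, -0.1, -0.5]
width: -0.0002
grip_force: 0.0
```

```bash
python3 -c "
from h import *
from cell import r
cur()
a=[]
for n in('side','top'):
    d=r.get_image(n);a.append(d['img'])
cv2.imwrite('pics/g.png',np.hstack([cv2.resize(a[0][70:200,180:310],(400,400),interpolation=2),cv2.resize(a[1][130:245,95:230],(400,400),interpolation=2)]))
"
```

```text
t 17.08 pos [0.504  0.1002 0.2609] tiltdir [ 0.176  0.001 -0.984] F [ 0.5 -0.1 -0.5] w -0.0002 grip 0.0 j [ 4. -9. -3. 86. -1.  4.]
```

View pics/g.png

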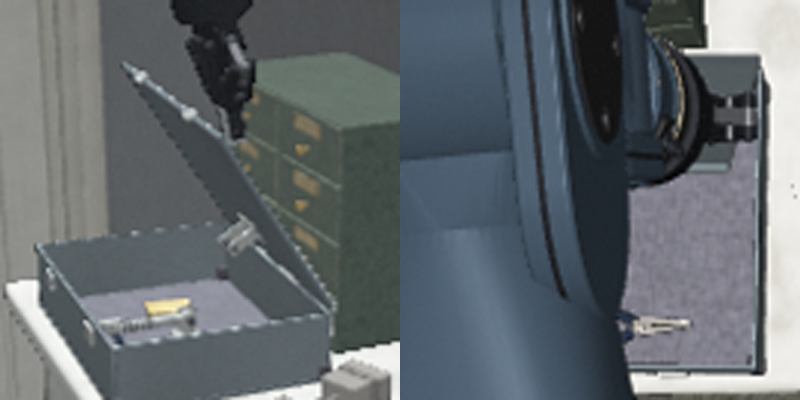

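The lid is following (edge at top crop row ~165, roughly 1.0 rad), with the fingertip on its outer face. I'll go on along the arc.

Request:
move_arm(
  series=[
    {"slide": [0.0116,0,0.005],"rotation": [0,0,0]},
    {"slide": [0.0116,0,0.005],"rotation": [0,0,0]},
    {"slide": [0.0109,0,0.0064],"rotation": [0,0,0]},
    {"slide": [0.0109,0,0.0064],"rotation": [0,0,0]},
    {"slide": [0.01,0,0.0076],"rotation": [0,0,0]},
    {"slide": [0.01,0,0.0076],"rotation": [0,0,0]},
    {"slide": [0.009,0,0.0088],"rotation": [0,0,0]},
    {"slide": [0.009,0,0.0088],"rotation": [0,0,0]},
    {"slide": [0.0079,0,0.0098],"rotation": [0,0,0]},
    {"slide": [0.0079,0,0.0098],"rotation": [0,0,0]},
    {"slide": [0,0,0],"rotation": [0,0,0]},
  ],
)

```text
t: 18.1
position: [0.4191, 0.1002, 0.1678]
eef_rot: [180.0, 9.9, -180.0]
wrist_force: [0.1, -0.4, -0.4]
width: 0.0002
grip_force: 0.0
```

```bash
python3 -c "
from h import *
A=cur()
def T(a):return tgt(.599-.21*np.cos(a)+.0095*np.sin(a)+.011,.1,.08+.21*np.sin(a)+.0095*np.cos(a)+.002,10)
for a in(.28,.16,.06,0):
    B=T(a);print(a,B[:3,3].round(3),delta(A,B,2)[0]);A=B
"
```

```text
t 18.1 pos [0.4191 0.1002 0.1678] tiltdir [ 0.172  0.001 -0.985] F [ 0.1 -0.4 -0.4] w 0.0002 grip 0.0 j [  5. -23. -25.  79.  -1.   5.]
0.28 [0.411 0.1   0.149] [0.0057, -0.0001, 0.0085]
0.16 [0.404 0.1   0.125] [0.0054, 0.0, 0.0114]
0.06 [0.401 0.1   0.104] [0.0034, 0.0, 0.0099]
0 [0.4   0.1   0.092] [0.0016, 0.0, 0.0061]
```

Request:
move_arm(
  series=[
    {"slide": [0.0057,0,0.0085],"rotation": [0,0,0]},
    {"slide": [0.0057,0,0.0085],"rotation": [0,0,0]},
    {"slide": [0.0054,0,0.0114],"rotation": [0,0,0]},
    {"slide": [0.0054,0,0.0114],"rotation": [0,0,0]},
    {"slide": [0.0023,0,0.0066],"rotation": [0,0,0]},
    {"slide": [0.0023,0,0.0066],"rotation": [0,0,0]},
    {"slide": [0.0023,0,0.0066],"rotation": [0,0,0]},
    {"slide": [0.0012,0,0.004],"rotation": [0,0,0]},
    {"slide": [0.001,0,0.004],"rotation": [0,0,0]},
    {"slide": [0.001,0,0.004],"rotation": [0,0,0]},
    {"slide": [0,0,0],"rotation": [0,0,0]},
  ],
)

```text
t: 19.02
position: [0.4008, 0.1003, 0.0927]
eef_rot: [180.0, 10.1, 180.0]
wrist_force: [-0.5, 0.1, -0.7]
width: -0.0001
grip_force: 0.0
```

Request:
move_arm(
  series=[
    {"slide": [0,0,0.0015],"rotation": [0,0,0]},
    {"slide": [0,0,0.0015],"rotation": [0,0,0]},
    {"slide": [0,0,0.0015],"rotation": [0,0,0]},
    {"slide": [0,0,0],"rotation": [0,0,0]},
    {"slide": [0,0,0],"rotation": [0,0,0]},
  ],
)

```text
t: 19.43
position: [0.4019, 0.1004, 0.0893]
eef_rot: [179.9, 10.1, 180.0]
wrist_force: [-1.5, -0.5, 1.8]
width: 0.0001
grip_force: 1.3
```

Request:
move_arm(
  series=[
    {"slide": [0,0,0.002],"rotation": [0,0,0]},
    {"slide": [0,0,0.002],"rotation": [0,0,0]},
    {"slide": [0,0,0],"rotation": [0,0,0]},
    {"slide": [0,0,0],"rotation": [0,0,0]},
  ],
)

```text
t: 19.77
position: [0.4022, 0.1003, 0.0887]
eef_rot: [180.0, 10.1, -180.0]
wrist_force: [-13.1, -1.4, 19.7]
width: -0.0002
grip_force: 10.5
```

Firm stop with 20 N: the lid is on the rim. Now back off and check.

Request:
move_arm(
  series=[
    {"slide": [0,0,-0.006],"rotation": [0,0,0]},
    {"slide": [0,0,-0.02],"rotation": [0,0,0]},
    {"slide": [0,0,-0.03],"rotation": [0,0,0]},
    {"slide": [0,0,-0.03],"rotation": [0,0,0]},
    {"slide": [0,0,-0.03],"rotation": [0,0,0]},
    {"slide": [0,0,-0.02],"rotation": [0,0,0]},
    {"slide": [0,0,0],"rotation": [0,0,0]},
    {"slide": [0,0,0],"rotation": [0,0,0]},
    {"slide": [0,0,0],"rotation": [0,0,0]},
  ],
)

```text
t: 20.52
position: [0.3786, 0.1002, 0.218]
eef_rot: [179.9, 10.1, 180.0]
wrist_force: [-0.1, -0.4, 0.3]
width: 0.0
grip_force: 0.0
```

```bash
python3 -c "
from h import *
from cell import r
cur()
a=[]
for n in('side','top'):
    d=r.get_image(n);a.append(d['img'])
    print(n,proj(d,[lidedge(x,-.155) for x in(0,.035,.1)]).round(1).tolist())
cv2.imwrite('pics/k.png',np.hstack([cv2.resize(a[0][80:210,180:310],(400,400),interpolation=2),cv2.resize(a[1][130:245,140:275],(400,400),interpolation=2)]))
"
```

```text
t 20.52 pos [0.3786 0.1002 0.218 ] tiltdir [ 0.175  0.001 -0.985] F [-0.1 -0.4  0.3] w 0.0 grip 0.0 j [  6. -29. -23.  86.  -1.   6.]
side [[216.3, 181.4], [216.3, 178.9], [216.5, 174.1]]
top [[216.3, 235.5], [215.9, 235.2], [215.3, 234.5]]
```

View pics/k.png

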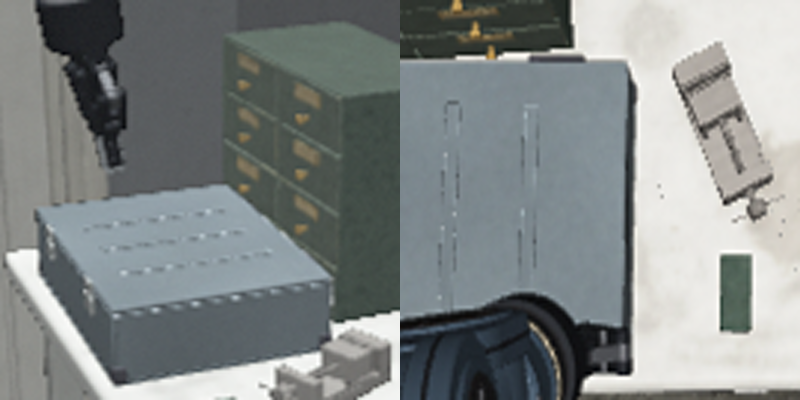

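The lid is flush on the rim with no gap along the seam, and the block rests on bare bench at top crop (735,292). The tool is clear.

```bash
python3 -c "
from cell import r
print(r.finish_job())"
```

```text
the job is handed in; nothing more can be done
None
```

I finished the task and handed it in at about 20.6 s of the 66 s: the block is on the bare bench right of the case, the stay is folded forward, the lid is shut flush, and the last images show the other tools I could see where they started; the judge returned no verdict.

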